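# Fit the sample carousel on its drive hub

## Robot

A 6-joint arm with a two-finger parallel gripper is mounted at the origin on the work surface. World frame = base frame: x ahead of the robot, y to its left, z up, the work surface at z = 0. Lengths are in mm, angles in rad, forces in N, time in s.
With the tool pointing down it reaches from about 350 to 975 mm from the base axis. Payload 7.1 kg.
Tool frame: the origin (TCP) lies at the very end of the fingers, on their centre line; the grasp point (between the pads) lies 19 mm behind it; z points along the fingers, y is the direction in which the jaws open and shut (so a half turn about z gives the same grasp; the last joint's range is limited). The gripper opens to 88 mm and grips with 3 to 60 N. Pads are 20 mm wide; open, the fingers measure 115 mm over their backs; the gripper's body (75 mm by 178 mm) begins 61 mm behind the grasp point.
Start: joints at [-1.348, 0.423, 1.63, -0, 1.089, -0.019], TCP at [149.676, -606.796, 222.675] pointing down, gripper open.
Joint ranges: [-3, 3], [-0.9, 2.11], [0.09, 2.58], [-1.31, 4.45], [0.11, 2.69], [-2.54, 2.54]. Speed limits (rad/s): [2.39, 2.39, 3.01, 3.14, 3.14, 3.14].

## Interface

Orientations are given as a rotation vector (axis times angle).
In Python, from workcell import monitor, vision, order, find_in, regions_of, place_of gives the robot as it stands. The module is installed in compiled form; this text tells all that it offers.
- The arm moves only by the tool carry_out, never from a script. Its argument "targets" is a list of rows, each a list of 3 entries, a list of its own where there are three numbers: the turn, a rotation vector about the world's x, y, z in degrees, then the shift along the world's x, y, z in mm, then the finger opening in mm, from 0 to 87.8. In form: [[[rx, ry, rz], [x, y, z], hand], ...]. A call has 1 to 10 rows; each row is the pose to reach, as a shift and turn from the pose commanded when the call began; what a row does not reach only later rows make up. A row lasts 1/12 s, in which the tool goes at most 41.7 mm and 7.16 degrees, less where a joint would pass 70% of its speed; a pose out of reach is approached as far as the arm can. A call with a gripper value outside its range is refused whole. The fingers move at their own pace and stop on an object; the grip force is fixed at half the most. Time passes only in rows, so rows that repeat a pose let the fingers close. It gives the time, the measured TCP pose, the force and the opening at its end, in the units of the state.
- monitor.get_obs(): the state, without advancing time (a new reading comes with each control period).
- vision.get_image(name): name is "scene" or "side" or "wrist"; returns the picture (384x512x3 uint8, red, green, blue); there is no depth.
- vision.camera_model(name): a dict with "K" (3x3 intrinsics, pixels), "dist" ([k1, k2, p1, p2, k3] as OpenCV has them; the pictures are not rectified), "rvec" (rotation vector, rad) and "tvec" (3), from world to camera coordinates, as OpenCV has them. Camera axes: x right, y down, z forward; pixel columns grow to the right and rows downward; lengths in mm; the calibration is good to about 2 mm. A picture is of the moment at which its call begins: read the wrist's pose just before it. camera_model takes no time and is no camera call; for the wrist camera it gives the pose at the moment of the call.
- order.close_job(): hands the job in, once; it reports no verdict.
Trained networks look in the newest picture that a camera, given by its name, has taken for a name from the list of things; names that differ only in an ending like _2 or _b are one class to them, and where a whole thing is asked for, a point or a joint stands for the part that bears it (a point fixed in the world has none). Each returns a list of dicts, best first, with "confidence" (0 to 1); they miss things now and then, are a little off and sometimes report something else, mostly with a low value. They report only what shows in the picture. A call takes as long as a camera call. They do not tell look-alikes from the thing itself.
- find_in(query, camera): "point" ([x, y, z] in mm, in the coordinates of the camera as it stood for that picture, good to about 4 mm: the middle of the surface that is visible of it).
- regions_of(query, camera): "mask" (384x512 bool, what is visible of it).
- place_of(query, camera): "point" ([x, y, z] in mm, in the coordinates of the camera as it stood for that picture, good to about 4 mm: a listed point, or the origin of a listed thing).
The state is a dict: "t": time; "qpos": joint angles; "qvel": joint speeds; "joint_torque": joint torques, N m; "ee_pos": TCP position; "orientation": TCP orientation; "ft_force": force on the tool from outside, world axes, zero at the start; "moment": the same for the moment, N m; "width": finger opening in mm.
Only numpy, scipy, OpenCV 4.12 (cv2) and the standard library are available. Lean on these libraries where they do the work, as an engineer would, in place of code of your own. Each camera call takes 0.05 s, during which the arm holds its last target.

## Task

Take the round aluminium sample carousel out of the tray by its blue square boss and put it, flat side down, over the brass spindle of the grey drive unit. Turn it, resting gently on the four drive pins, until all four holes line up with the pins, then slide it down fully home on the hub and let go. Never press hard, and leave the beaker, the screwdriver and the black sample cell alone.

Things in the scene. Friction and masses are not known exactly. Their poses are not given: they have to be found in the camera images.
- carousel_mid (a point): Middle of the loose carousel: on its axis, half-way up, 22 mm above its flat underside. Bare aluminium disc 120 mm across, 8 mm thick, with a blue square boss 40 x 40 mm standing 36 mm above it (44 mm overall): grip two opposite flat sides. x and y are square to the boss's sides, z up. 0.3 to 0.45 kg. Starts flat in the tray at any yaw; a quarter turn looks and fits the same.
- carousel_under (a point): Centre of the carousel's underside, axes as above. A bore 23.4 mm across (24 mm square inside the boss) runs right through disc and boss on the axis. Four holes 11.2 mm across go through the disc at x, y = +-27, +-27 mm (on the boss's diagonals, 38.2 mm from the axis).
- seat (a point): Centre of the hub's top face, 60 mm above the bench, z up: the carousel's underside lies on this face when fully home. Four upright steel pins 8 mm across, 12 mm tall, ends bevelled by 1.5 mm, stand on the hub in the same square pattern as the holes. This point does NOT turn with the hub: the pins' angle is not measured, is different at each start (any angle), and must be felt or seen.
- spindle_tip (a point): Tip of the brass spindle, on the hub's axis, 32 mm above the hub's face. The spindle is 22 mm across for 22 mm above the face, then tapers to 10 mm at the tip. A misaligned carousel is centred by it and rides on the pin ends, underside 12 mm above the face. Never load hub or pins above 60 N, bumps included; about 5 N is plenty to feel for them.
- drive: Drive unit, fixed to the bench: grey case 170 x 170 mm, 50 mm tall, carrying a black hub 92 mm across. Origin under the case's centre, on the spindle's axis. The case's yaw says nothing of the pins' angle. A stiff brake holds the hub (it slips at about 0.6 N m), so it stays still under a lightly loaded carousel.
- tray: Shallow dark steel tray fixed to the bench, 300 mm (its x) by 200 mm (its y), 30 mm tall, walls and floor 3 mm thick; origin under its centre. The carousel lies on its floor.
- cell: Bystander: loose black sample cell block 58 x 80 x 30 mm with a round silver cover, lying in the tray's +x end; origin under its centre.
- beaker: Bystander: clear glass beaker 64 mm in diameter and 80 mm tall, standing between tray and drive unit; origin under its centre.
- screwdriver: Bystander: screwdriver with a blue handle lying on the bench beyond the work; origin near its middle.
Things that resemble listed ones, but are neither listed nor needed, are in the scene too. Several things have the shape of the drive; the one meant has the colours described above.

How it is judged (in metres and radians):
On the way:
1. the carousel is lifted out of the tray (height (world z) of carousel_mid above 0.09 m), for 0.2 s.
At the end, for the whole second after the job is handed in: The carousel sits over the spindle with all four pins through its holes: its underside within 2.5 mm of the hub's face, its middle within 4 mm of the spindle's axis, level within 0.04 rad, upright way up, at rest and released (z of carousel_mid in the frame of seat between 0.0195 and 0.0245 m and horizontal distance between carousel_mid and seat below 0.004 m and angle between carousel_mid's own z axis and vertical below 0.04 rad and linear speed of carousel below 0.01 m/s); the robot touches nothing.
It fails at once if the carousel is pressed on the drive unit with more than 60 N (contact force between carousel and drive above 60 N).
It fails at once if the beaker is moved more than 20 mm or tipped (distance of beaker from where it was at the start of the episode above 0.02 m or angle between beaker's own z axis and vertical above 0.3 rad).
It fails at once if the sample cell is moved more than 20 mm (distance of cell from where it was at the start of the episode above 0.02 m).
It fails at once if the screwdriver is moved more than 20 mm (distance of screwdriver from where it was at the start of the episode above 0.02 m).
It also fails if it takes over 72 s, if anything falls off the work surface, if the arm or the gripper's body presses on something with over 40 N, if the wrist force passes 120 N, or if a joint passes its speed limit or range.

## Working session

There is one attempt and no reset: what is moved stays moved. The work goes in short steps, Python scripts to look and compute and a tool call to move; the robot and the scene stay as the last step left them, time stands still between calls to the robot, and variables do not carry over. Pictures are saved under pics/ and viewed, and the job is handed in when it is done.

Besides the shell and the picture viewer there is one more tool, called as name(argument=value, ...), one argument or row to a line, values as JSON. carry_out: Moves the arm, as the interface text tells. Its arguments: {"type":"object","properties":{"targets":{"type":"array","items":{"type":"array"}}},"required":["targets"]}

```bash
mkdir -p pics; cat > h.py <<'E'
import numpy as np, cv2
from workcell import monitor, vision, order, find_in, regions_of, place_of
def cam(n):
    m=vision.camera_model(n); R=cv2.Rodrigues(np.array(m['rvec'],float))[0]; t=np.array(m['tvec'],float).ravel()
    return np.array(m['K'],float),np.array(m['dist'],float),R,t
def c2w(p,c): return c[2].T@(np.array(p)-c[3])
def proj(P,c): return cv2.projectPoints(np.array(P,float).reshape(-1,1,3),cv2.Rodrigues(c[2])[0],c[3],c[0],c[1])[0].reshape(-1,2)
def ray(px,c):
    u=cv2.undistortPoints(np.array(px,float).reshape(-1,1,2),c[0],c[1]).reshape(-1,2)
    d=np.c_[u,np.ones(len(u))]@c[2]; return -c[2].T@c[3], d/np.linalg.norm(d,axis=1)[:,None]
def onz(px,z,c):
    o,d=ray(px,c); return o+d*((z-o[2])/d[:,2])[:,None]
def tri(px1,c1,px2,c2):
    o1,d1=ray([px1],c1);o2,d2=ray([px2],c2);d1=d1[0];d2=d2[0]
    s=np.linalg.lstsq(np.c_[d1,-d2],o2-o1,rcond=None)[0]
    a=o1+s[0]*d1;b=o2+s[1]*d2; return (a+b)/2,np.linalg.norm(a-b)
def snap(n,f=None):
    c=cam(n); im=vision.get_image(n)
    if f: cv2.imwrite('pics/'+f,im[:,:,::-1])
    return im,c
E
python3 - <<'E'
from h import *
np.set_printoptions(precision=1,suppress=True)
for n in ['scene','side','wrist']:
    im,c=snap(n,n+'0.png')
    print(n,-c[2].T@c[3])
    for q in ['carousel_mid','seat','spindle_tip','drive','tray','cell','beaker','screwdriver']:
        for r in place_of(q,n)[:4]: 
            w=c2w(r['point'],c);print(q,round(r['confidence'],2),w,proj(w,c)[0])
print(monitor.get_obs())
E
```

```text
scene [1352.7 -319.  1333.6]
carousel_mid 0.89 [498.8 194.4  29.4] [333.4 140.7]
seat 0.9 [ 435.3 -493.8   64.1] [117.2 163.1]
seat 0.65 [509.    0.7  -1.5] [276.8 160.8]
seat 0.58 [ 555.6 -230.7   60.5] [209.1 177.6]
spindle_tip 0.78 [ 436.8 -491.1   93. ] [116. 158.]
spindle_tip 0.69 [ 552.2 -233.7   93.1] [207.1 171.1]
drive 0.85 [ 552.3 -238.2    4.1] [207.7 186.8]
drive 0.85 [ 435.8 -492.1   -0.7] [122.3 174.3]
tray 0.73 [551.4 212.8  -1.2] [342.7 157.7]
beaker 0.77 [508.5  -2.1  -2.1] [276.  160.9]
screwdriver 0.73 [788.6 -18.3   1.7] [297.3 237.5]
side [ 232.6 -626.9  768.8]
carousel_mid 0.93 [496.4 200.7  25.4] [175.1 164.5]
seat 0.65 [ 551.2 -228.9   58.8] [269.3 243.2]
seat 0.59 [ 440.7 -489.6   59.5] [301.9 361.1]
spindle_tip 0.62 [ 553.9 -234.5   88.2] [272.  237.1]
spindle_tip 0.59 [ 436.9 -486.7   94.2] [301.3 354.6]
drive 0.85 [ 557.8 -230.6    5. ] [271.  254.8]
drive 0.55 [ 436.  -485.6   -1.2] [295.8 370.7]
tray 0.96 [551.  212.1  -0.8] [190.  162.4]
beaker 0.79 [505.1   3.8   1.5] [208.5 207.3]
beaker 0.37 [553.8 213.3  -2.4] [190.7 162.2]
screwdriver 0.78 [789.7 -18.   -1.6] [290.6 174.7]
wrist [ 230.  -586.5  383.9]
{'t': 1.35, 'qpos': array([-1.3,  0.4,  1.6,  0. ,  1.1, -0. ]), 'qvel': array([ 0.,  0., -0.,  0.,  0.,  0.]), 'joint_torque': array([  0. , -54.5, -27.4,   0.1,   0. ,  -0. ]), 'ee_pos': array([ 149.7, -606.8,  222.7]), 'orientation': array([3.1, 0.4, 0. ]), 'ft_force': array([0.3, 0.2, 0.1]), 'moment': array([ 0. ,  0. , -0.1]), 'width': 87.82799483925952}
```

View images.

View pics/scene0.png

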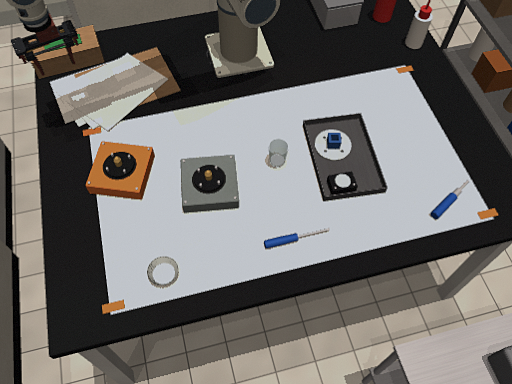

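View pics/side0.png

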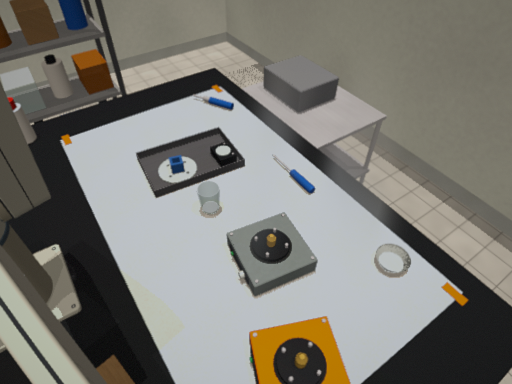

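```bash
python3 - <<'E'
import cv2,numpy as np
a=cv2.imread('pics/scene0.png');b=cv2.imread('pics/side0.png')
r=lambda i:cv2.resize(i,(390,290),interpolation=cv2.INTER_CUBIC)
o=np.vstack([np.hstack([r(a[120:220,70:205]),r(a[130:230,150:285])]),np.hstack([r(b[290:384,240:367]),r(b[190:284,210:337])])])
cv2.imwrite('pics/crops0.png',o)
E
```

```text
(no output)
```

View pics/crops0.png

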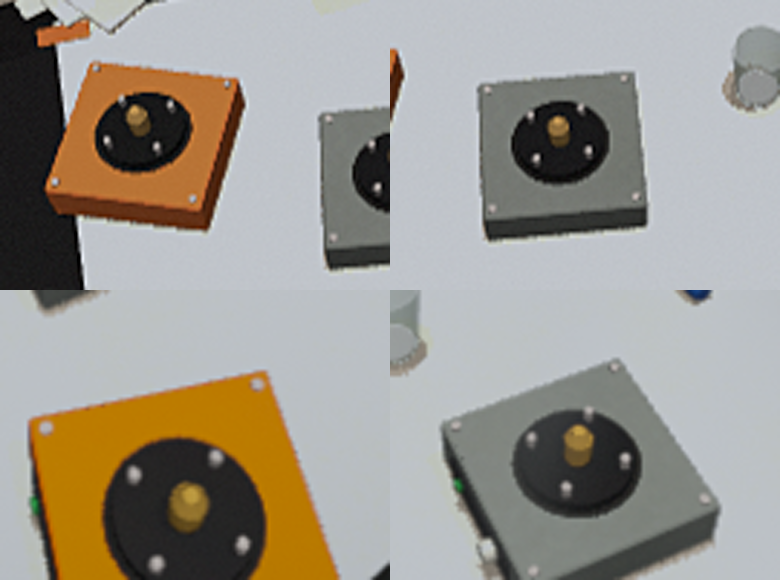

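Candidates: the orange unit at scene (120,165) and the grey one at scene (208,180). The task asks for a grey case with a black hub, and the crop confirms that is the one at about (554,-234). The two blue screwdrivers are at scene (282,241) and (445,205). The networks report the near one, and I'll avoid both.

```bash
python3 - <<'E'
from h import *
np.set_printoptions(precision=3,suppress=True)
o=monitor.get_obs();R=cv2.Rodrigues(o['orientation'])[0];c=cam('wrist')
print(R); print('cam in tool',R.T@(-c[2].T@c[3]-o['ee_pos'])); print('cam axes in tool',(R.T@c[2].T)); print(c[0])
E
```

```text
[[ 0.971  0.239  0.   ]
 [ 0.239 -0.971 -0.   ]
 [ 0.     0.    -1.   ]]
cam in tool [  82.88    -0.44  -161.153]
cam axes in tool [[-0.    -0.953 -0.304]
 [ 1.    -0.     0.   ]
 [-0.001 -0.304  0.953]]
[[274.47    0.    256.168]
 [  0.    274.47  190.488]
 [  0.      0.      1.   ]]
```

carry_out(
  targets=[
    [[0,0,0],[28,28,10],87.8],
    [[0,0,0],[56,57,20],87.8],
    [[0,0,0],[84,86,30],87.8],
    [[0,0,0],[112,115,40],87.8],
    [[0,0,0],[140,144,40],87.8],
    [[0,0,0],[168,173,40],87.8],
    [[0,0,0],[196,202,40],87.8],
    [[0,0,0],[224,231,40],87.8],
    [[0,0,0],[252,260,40],87.8],
    [[0,0,0],[280,289,40],87.8],
  ],
)

```text
t: 2.18
ee_pos: [430.8, -316.2, 263.0]
orientation: [3.118, 0.379, 0.001]
ft_force: [1.8, 0.2, 0.0]
width: 87.9
```

carry_out(
  targets=[
    [[0,0,0],[26,26,0],87.8],
    [[0,0,0],[50,52,0],87.8],
    [[0,0,0],[70,71,0],87.8],
    [[0,0,0],[70,71,0],87.8],
    [[0,0,0],[70,71,0],87.8],
    [[0,0,0],[70,71,0],87.8],
  ],
)

```text
t: 2.68
ee_pos: [499.2, -246.9, 262.6]
orientation: [3.119, 0.38, -0.001]
ft_force: [0.5, -0.8, 0.8]
width: 88.1
```

```bash
python3 - <<'E'
from h import *
np.set_printoptions(precision=1,suppress=True)
im,c=snap('wrist','w1.png'); np.savez('w1.npz',K=c[0],d=c[1],R=c[2],t=c[3])
print(monitor.get_obs()['ee_pos'])
for q in ['seat','spindle_tip','drive']:
  for r in place_of(q,'wrist')[:2]: 
    w=c2w(r['point'],c);print(q,round(r['confidence'],2),w,proj(w,c)[0])
cv2.imwrite('pics/w1b.png',cv2.resize(im[:,:,::-1],(800,600),interpolation=cv2.INTER_CUBIC))
E
```

```text
[ 499.  -247.4  262.6]
seat 0.77 [ 555.7 -225.9   59.2] [251.  121.6]
seat 0.66 [ 435.4 -489.1   55.8] [401.9 244.3]
spindle_tip 0.89 [ 551.3 -231.4   90.6] [254.1 128.1]
spindle_tip 0.87 [ 435.  -491.    93.7] [416.9 258.3]
drive 0.93 [ 430.9 -490.     0.9] [385.1 230.9]
drive 0.74 [ 552.2 -229.7   -1.7] [253.6 121.9]
```

View pics/w1b.png

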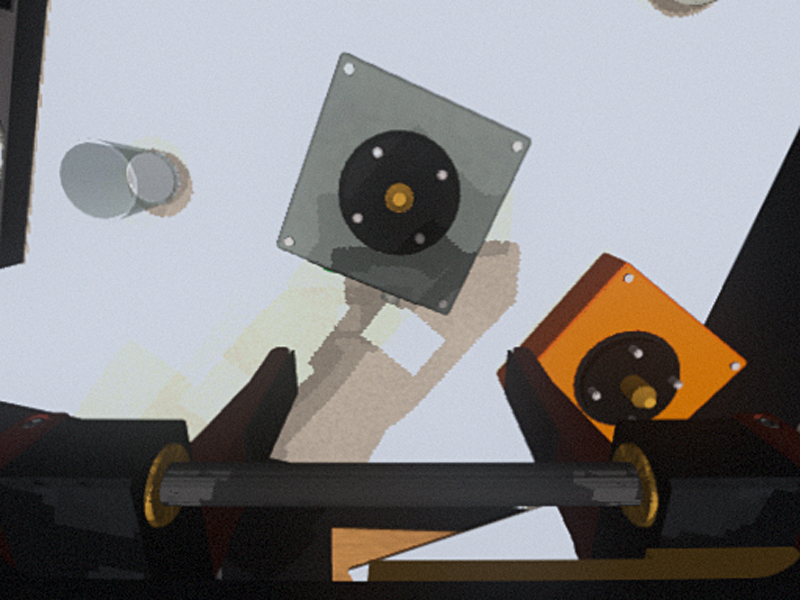

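The wrist picture, enlarged to 800x600, shows the grey drive with the spindle tip at (399,198). The pins are at (377,152), (442,175), (358,218) and (420,238). The orange look-alike is at lower right. Next I'll measure the pins to sub-pixel accuracy.

```bash
cat > pins.py <<'E'
from h import *
from scipy.optimize import least_squares
np.set_printoptions(precision=2,suppress=True)
d=np.load('w1.npz');c=(d['K'],d['d'],d['R'],d['t'])
im=cv2.imread('pics/w1.png').astype(float);g=im.min(2)
P=[]
for p in [(377,152),(442,175),(358,218),(420,238)]:
    u,v=[int(round(x/1.5625)) for x in p]
    w=g[v-5:v+6,u-5:u+6]; w=np.clip(w-np.median(w)-0.35*(w.max()-np.median(w)),0,None)
    yy,xx=np.mgrid[v-5:v+6,u-5:u+6]
    P.append([(w*xx).sum()/w.sum(),(w*yy).sum()/w.sum()])
P=np.array(P);W=onz(P,71,c);print(P,W)
ctr=W.mean(0);r=W[:,:2]-ctr[:2];print('centre',ctr,'radii',np.linalg.norm(r,axis=1))
a=np.degrees(np.arctan2(r[:,1],r[:,0]));print('ang',a,a%90)
# bright spindle top
b=im[:,:,2]-im[:,:,0]; m=b[110:145,240:275]; w=np.clip(m-0.6*m.max(),0,None)
yy,xx=np.mgrid[110:145,240:275]; s=[(w*xx).sum()/w.sum(),(w*yy).sum()/w.sum()];print('spindle',s,onz([s],92,c))
E
python3 pins.py
python3 - <<'E'
import cv2
im=cv2.imread('pics/w1.png');cv2.imwrite('pics/w1c.png',cv2.resize(im[75:175,200:310],(660,600),interpolation=cv2.INTER_CUBIC))
E
```

```text
[[241.13  97.1 ]
 [282.71 111.48]
 [228.35 139.13]
 [268.27 152.4 ]] [[ 581.83 -207.46   71.  ]
 [ 577.69 -261.16   71.  ]
 [ 528.4  -203.03   71.  ]
 [ 524.13 -256.68   71.  ]]
centre [ 553.01 -232.08   71.  ] radii [37.9  38.14 38.08 37.94]
ang [  40.51  -49.68  130.27 -139.58] [40.51 40.32 40.27 40.42]
spindle [np.float64(254.83956929740134), np.float64(126.0799446583253)] [[ 553.89 -231.6    92.  ]]
```

View pics/w1c.png

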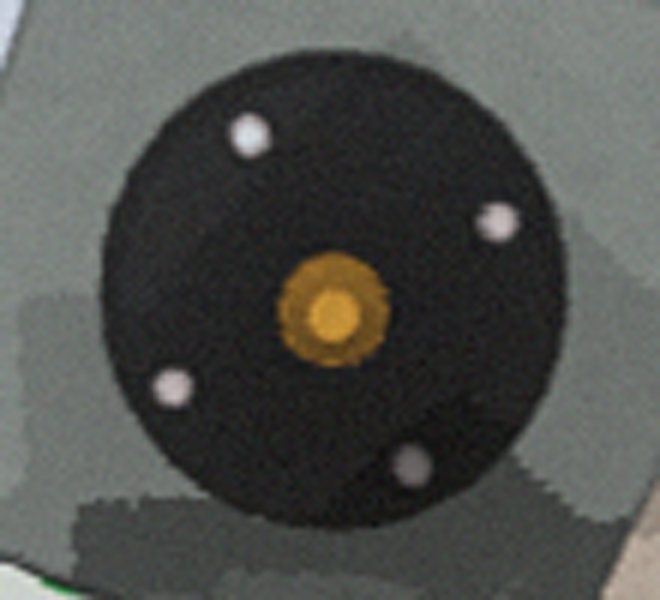

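carry_out(
  targets=[
    [[0,0,0],[-5,40,0],87.8],
    [[0,0,0],[-10,80,0],87.8],
    [[0,0,0],[-15,120,0],87.8],
    [[0,0,0],[-20,160,0],87.8],
    [[0,0,0],[-25,200,0],87.8],
    [[0,0,0],[-30,240,0],87.8],
    [[0,0,0],[-35,280,0],87.8],
    [[0,0,0],[-40,320,0],87.8],
    [[0,0,0],[-45,360,0],87.8],
    [[0,0,0],[-52,400,0],87.8],
  ],
)

```text
t: 3.72
ee_pos: [447.5, 154.3, 263.1]
orientation: [-3.119, -0.376, -0.002]
ft_force: [1.1, 0.4, -1.3]
width: 87.4
```

carry_out(
  targets=[
    [[0,0,0],[-5,15,0],87.8],
    [[0,0,0],[-5,15,0],87.8],
    [[0,0,0],[-5,15,0],87.8],
    [[0,0,0],[-5,15,0],87.8],
  ],
)

```text
t: 4.05
ee_pos: [442.9, 167.1, 262.7]
orientation: [3.118, 0.378, 0.0]
ft_force: [-0.4, 1.1, 0.9]
width: 87.9
```

```bash
python3 - <<'E'
from h import *
np.set_printoptions(precision=1,suppress=True)
im,c=snap('wrist','w2.png'); np.savez('w2.npz',K=c[0],d=c[1],R=c[2],t=c[3])
o=monitor.get_obs();print(o['ee_pos'],o['qpos'],o['orientation'])
for q in ['carousel_mid','carousel_under','cell','tray']:
  for r in place_of(q,'wrist')[:2]: 
    w=c2w(r['point'],c);print(q,round(r['confidence'],2),w,proj(w,c)[0])
cv2.imwrite('pics/w2b.png',cv2.resize(im[:,:,::-1],(800,600),interpolation=cv2.INTER_CUBIC))
E
```

```text
[443.  166.9 262.7] [ 0.3  0.1  1.9 -0.   1.1  1.7] [ 3.1  0.4 -0. ]
carousel_mid 0.88 [496.1 192.4  25.4] [247.9 121.7]
carousel_under 0.65 [497.5 194.1  -1.7] [247.5 119.2]
carousel_under 0.63 [549.9 211.1   0.4] [244.3  80. ]
tray 0.72 [555.6 214.2   0.3] [243.1  75.3]
```

View pics/w2b.png

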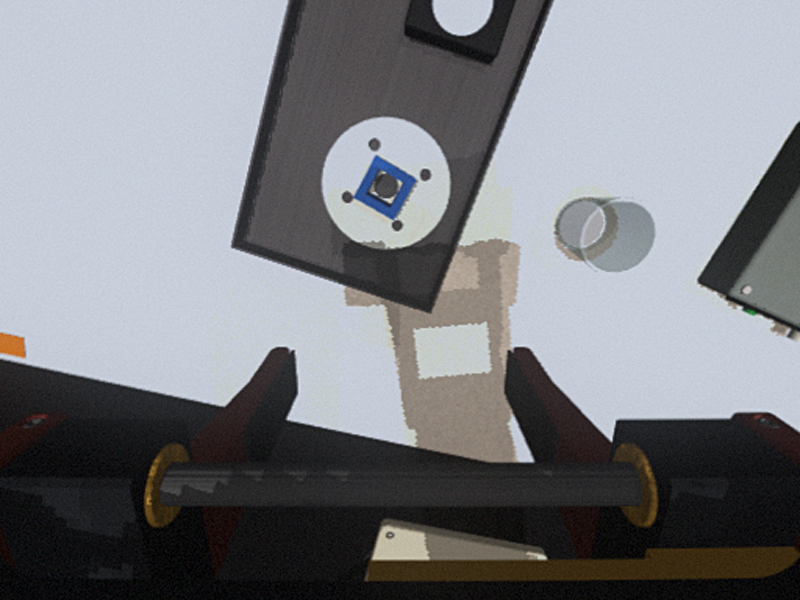

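The picture (800x600) shows the carousel disc centred at about (386,184). Its holes are at (374,145), (425,175), (347,197) and (397,226), and the boss is blue. The cell is at the top.

```bash
cat > car.py <<'E'
from h import *
np.set_printoptions(precision=2,suppress=True)
d=np.load('w2.npz');c=(d['K'],d['d'],d['R'],d['t'])
im=cv2.imread('pics/w2.png').astype(float);g=im.mean(2)
P=[]
for p in [(374,145),(425,175),(347,197),(397,226)]:
    u,v=[int(round(x/1.5625)) for x in p]
    w=g[v-4:v+5,u-4:u+5]; bl=im[v-4:v+5,u-4:u+5,0]-im[v-4:v+5,u-4:u+5,2]
    w=np.clip(0.65*np.percentile(w,80)-w,0,None)*(bl<25)
    yy,xx=np.mgrid[v-4:v+5,u-4:u+5]
    P.append([(w*xx).sum()/w.sum(),(w*yy).sum()/w.sum()])
P=np.array(P);W=onz(P,10,c)
ctr=W.mean(0);r=W[:,:2]-ctr[:2];print(P,'centre',ctr,'radii',np.linalg.norm(r,axis=1))
a=np.degrees(np.arctan2(r[:,1],r[:,0]));print('hole ang',a%90)
def blue(im,box):
    m=np.zeros(im.shape[:2],np.uint8);x0,y0,x1,y1=box
    s=im[y0:y1,x0:x1];m[y0:y1,x0:x1]=((s[:,:,0]-s[:,:,2])>45)*255;return m
m=blue(im,(215,80,280,155));m=cv2.morphologyEx(m,cv2.MORPH_CLOSE,np.ones((9,9)))
k=cv2.findContours(m,0,1)[0];k=max(k,key=cv2.contourArea);rc=cv2.minAreaRect(k);print(rc)
B=onz(cv2.boxPoints(rc),47,c);e=np.diff(np.r_[B,B[:1]],axis=0)[:,:2]
print('boss top z47',B.mean(0),np.linalg.norm(e,axis=1),np.degrees(np.arctan2(e[:,1],e[:,0]))%90)
# bore top-centre in scene/side via prediction
for n in ['scene','side']:
    q=cam(n);I=cv2.imread(f'pics/{n}0.png')
    pp=proj([[ctr[0],ctr[1],z] for z in (11,47)],q);print(n,pp)
    u,v=pp[1].astype(int);C=cv2.resize(I[v-25:v+35,u-30:u+30],(400,400),interpolation=cv2.INTER_CUBIC);cv2.imwrite(f'pics/c_{n}.png',C);print('crop origin',u-30,v-25)
a=cv2.imread('pics/c_scene.png');b=cv2.imread('pics/c_side.png');cv2.imwrite('pics/cc.png',np.hstack([a,b]))
cv2.imwrite('pics/w2c.png',cv2.resize(cv2.imread('pics/w2.png')[70:165,195:300],(630,570),interpolation=cv2.INTER_CUBIC))
E
python3 car.py
```

```text
[[238.97  91.96]
 [271.79 111.34]
 [221.77 125.88]
 [253.69 143.83]] centre [498.78 195.42  10.  ] radii [38.28 38.13 38.08 38.16]
hole ang [29.58 29.4  29.58 29.5 ]
((245.52310180664062, 119.58462524414062), (30.760610580444336, 30.512540817260742), 29.744882583618164)
boss top z47 [499.12 195.69  47.  ] [39.71 39.98 40.32 41.09] [72.04 75.03 73.66 74.13]
scene [[332.82 143.9 ]
 [334.47 137.37]]
crop origin 304 112
side [[177.2  168.56]
 [175.46 159.98]]
crop origin 145 134
```

View pics/cc.png

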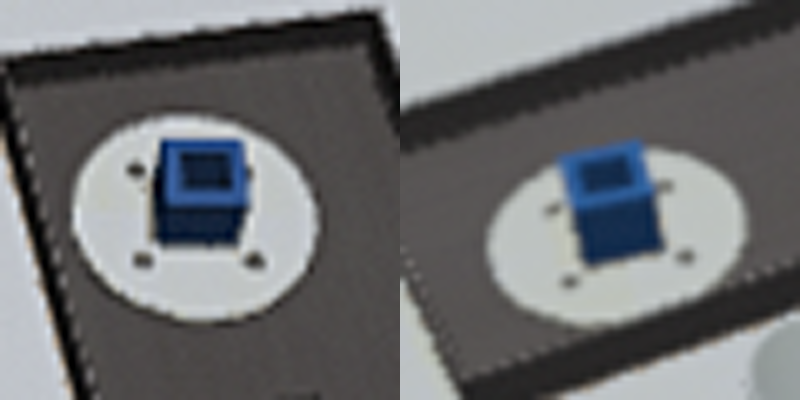

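View pics/w2c.png

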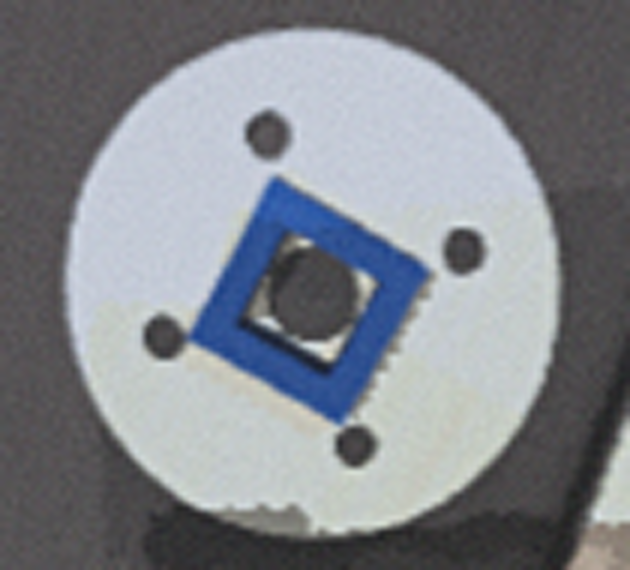

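Hole radii, boss size and the scene/side reprojections all agree. The carousel is at (499,195.5) with boss yaw -15.5°, and the drive axis is at (553,-232) with a target boss yaw of -4.6°. Going above the boss now.

carry_out(
  targets=[
    [[0,0,-6],[12,6,-30],87.8],
    [[0,0,-12],[24,12,-60],87.8],
    [[0,0,-18],[36,18,-90],87.8],
    [[0,0,-24],[48,24,-120],87.8],
    [[0,0,-29.3],[56,28.5,-145],87.8],
    [[0,0,-29.3],[56,28.5,-165],87.8],
    [[0,0,-29.3],[56,28.5,-185],87.8],
    [[0,0,-29.3],[56,28.5,-190],87.8],
    [[0,0,-29.3],[56,28.5,-190],87.8],
    [[0,0,-29.3],[56,28.5,-190],87.8],
  ],
)

```text
t: 5.13
ee_pos: [499.1, 196.5, 73.2]
orientation: [-3.113, 0.423, -0.0]
ft_force: [0.6, 0.1, -0.3]
width: 88.0
```

```bash
python3 - <<'E'
from h import *
for i in range(3):
    im=vision.get_image('wrist');o=monitor.get_obs();print(o['ee_pos'].round(2),(np.degrees(2*np.arctan2(o['orientation'][1],o['orientation'][0])))%180,o['ft_force'].round(1),o['qpos'].round(2))
cv2.imwrite('pics/w3.png',im[:,:,::-1])
im,c=snap('side','s3.png');
cv2.imwrite('pics/s3c.png',cv2.resize(im[80:230,100:300,::-1],(800,600)))
E
```

```text
[499.45 196.69  73.72] 164.5317907546334 [-0.1  0.6 -0.5] [ 0.35  0.52  1.91 -0.    0.71  2.19]
[499.62 196.85  74.01] 164.53751967677846 [ 0.6 -0.4 -1.2] [0.35 0.52 1.91 0.   0.71 2.19]
[499.64 196.92  74.1 ] 164.54197176848044 [ 0.2 -0.5 -0.3] [0.35 0.52 1.91 0.   0.71 2.19]
```

View pics/w3.png

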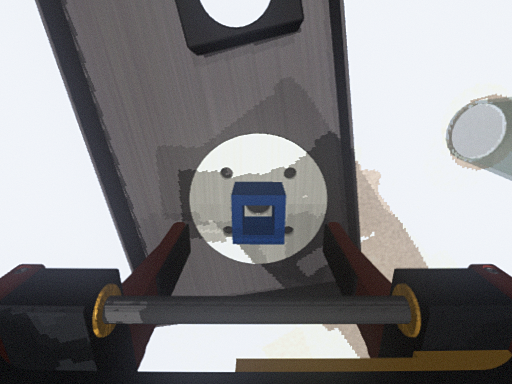

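View pics/s3c.png

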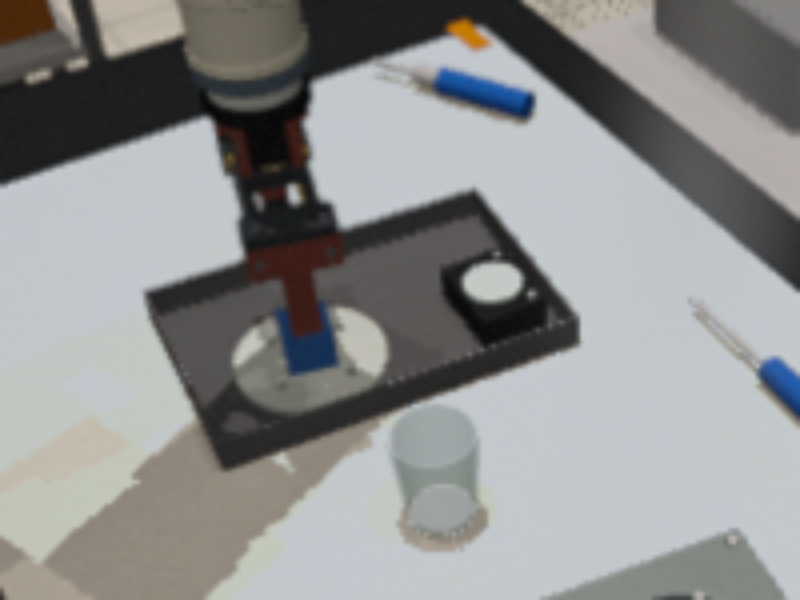

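carry_out(
  targets=[
    [[0,0,0],[-0.5,-1.3,-15],87.8],
    [[0,0,0],[-0.5,-1.3,-30],87.8],
    [[0,0,0],[-0.5,-1.3,-43],87.8],
    [[0,0,0],[-0.5,-1.3,-51],87.8],
    [[0,0,0],[-0.5,-1.3,-55],87.8],
    [[0,0,0],[-0.5,-1.3,-55],87.8],
    [[0,0,0],[-0.5,-1.3,-55],87.8],
  ],
)

```text
t: 5.92
ee_pos: [498.5, 195.5, 18.1]
orientation: [-3.113, 0.422, -0.001]
ft_force: [-0.1, 0.8, -0.1]
width: 87.9
```

carry_out(
  targets=[
    [[0,0,0],[0,0,0],60],
    [[0,0,0],[0,0,0],45],
    [[0,0,0],[0,0,0],30],
    [[0,0,0],[0,0,0],30],
    [[0,0,0],[0,0,0],30],
    [[0,0,0],[0,0,0],30],
  ],
)

```text
t: 6.42
ee_pos: [498.3, 195.4, 17.8]
orientation: [-3.113, 0.422, -0.0]
ft_force: [0.4, -0.1, 0.2]
width: 51.3
```

carry_out(
  targets=[
    [[0,0,0],[0,0,0],30],
    [[0,0,0],[0,0,0],30],
    [[0,0,0],[0,0,0],30],
    [[0,0,0],[0,0,0],30],
    [[0,0,0],[0,0,0],30],
    [[0,0,0],[0,0,0],30],
  ],
)

```text
t: 6.92
ee_pos: [498.2, 195.4, 17.7]
orientation: [-3.113, 0.422, -0.0]
ft_force: [0.6, 0.4, 0.7]
width: 40.0
```

carry_out(
  targets=[
    [[0,0,0],[0,0,5],30],
    [[0,0,0],[0,0,15],30],
    [[0,0,0],[0,0,30],30],
    [[0,0,0],[0,0,50],30],
    [[0,0,0],[0,0,75],30],
    [[0,0,0],[0,0,100],30],
    [[0,0,0],[0,0,120],30],
    [[0,0,0],[0,0,135],30],
    [[0,0,0],[0,0,140],30],
    [[0,0,0],[0,0,140],30],
  ],
)

```text
t: 7.75
ee_pos: [498.8, 195.6, 159.3]
orientation: [-3.112, 0.422, -0.004]
ft_force: [-0.4, -0.8, -3.8]
width: 40.1
```

```bash
python3 - <<'E'
from h import *
im,c=snap('wrist','w4.png');o=monitor.get_obs();print(o)
im,c=snap('side');
cv2.imwrite('pics/s4c.png',cv2.resize(im[50:230,70:310,::-1],(800,600)))
E
```

```text
{'t': 7.8, 'qpos': array([ 3.51532241e-01,  3.80309897e-01,  1.87774108e+00, -5.15868272e-06,
        8.82684329e-01,  2.19192296e+00]), 'qvel': array([ 0.00018123,  0.02818392,  0.01454497, -0.00055024, -0.00622532,
       -0.00021167]), 'joint_torque': array([ 8.52748984e-03, -5.05604124e+01, -2.46611238e+01, -2.69074057e-02,
       -1.47503091e-02, -2.51601432e-04]), 'ee_pos': array([498.13731697, 195.37358625, 158.08662622]), 'orientation': array([-3.11270091e+00,  4.22138087e-01, -1.19335155e-03]), 'ft_force': array([ 0.71163161, -0.84982   , -3.91986191]), 'moment': array([ 0.03725958,  0.00695984, -0.06417394]), 'width': 40.22054458668318}
```

View pics/w4.png

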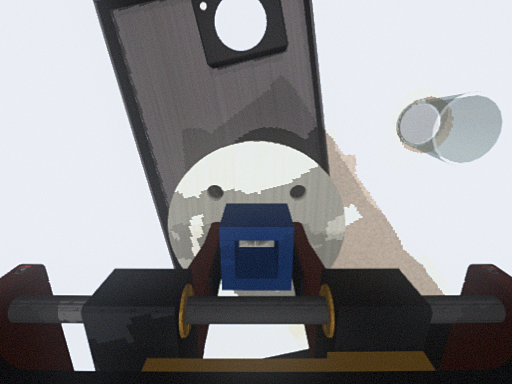

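View pics/s4c.png

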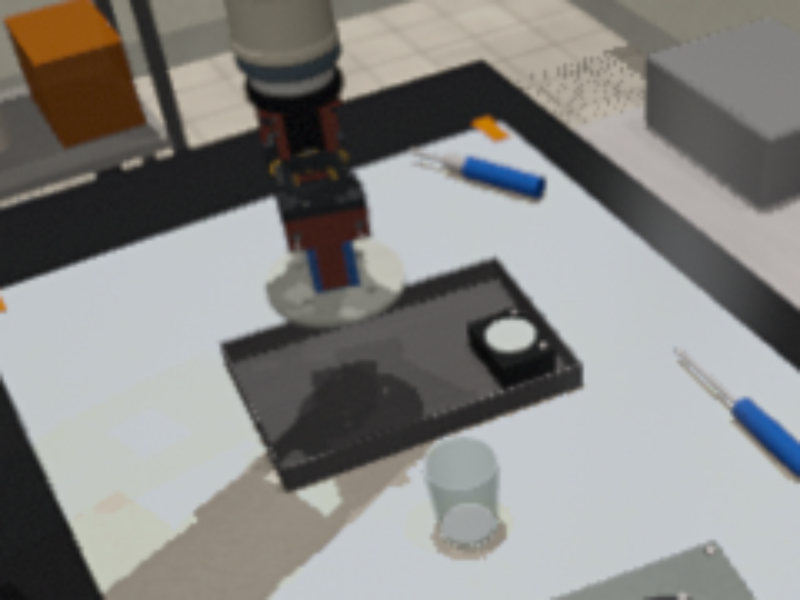

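The carousel is gripped level (holes at (216,191) and (298,191)) and clear of the tray; the cell and beaker haven't moved. I'll measure its position in the hand.

```bash
cat > inhand.py <<'E'
from h import *
import sys
np.set_printoptions(precision=2,suppress=True)
def inhand(fn,c,o,guess=((216,191),(298,191)),dz=-7.7):
    im=cv2.imread(fn).astype(float);g=im.mean(2);P=[]
    for u,v in guess:
        w=g[v-9:v+10,u-12:u+13];bl=(im[:,:,0]-im[:,:,2])[v-9:v+10,u-12:u+13]
        w=np.clip(0.6*np.percentile(w,75)-w,0,None)*(bl<30);yy,xx=np.mgrid[v-9:v+10,u-12:u+13]
        P.append([(w*xx).sum()/w.sum(),(w*yy).sum()/w.sum()])
    W=onz(P,o['ee_pos'][2]+dz,c);d=W[1]-W[0]
    R=cv2.Rodrigues(o['orientation'])[0]
    T=(W-o['ee_pos'])@R
    print('px',P,'sep',np.linalg.norm(d),'yaw mod90',np.degrees(np.arctan2(d[1],d[0]))%90,'tool coords',T)
    print('tool-frame centre', T.mean(0)-[27,0,0])
if __name__=='__main__':
    o=monitor.get_obs();inhand('pics/w4.png',cam('wrist'),o)
E
python3 inhand.py
```

```text
px [[np.float64(215.15539647047507), np.float64(191.59779524908637)], [np.float64(297.0858876117497), np.float64(191.07718710089398)]] sep 52.971890038982316 yaw mod90 74.9052571387017 tool coords [[ 28.23 -26.22   7.67]
 [ 28.56  26.75   7.69]]
tool-frame centre [1.4  0.26 7.68]
```

carry_out(
  targets=[
    [[0,0,1],[2,-15,0],30],
    [[0,0,2],[6,-45,0],30],
    [[0,0,3],[10,-80,0],30],
    [[0,0,4],[14,-115,0],30],
    [[0,0,5],[19,-150,0],30],
    [[0,0,6],[23,-185,0],30],
    [[0,0,7],[28,-220,0],30],
    [[0,0,8],[32,-255,0],30],
    [[0,0,9],[37,-290,0],30],
    [[0,0,10],[41,-325,0],30],
  ],
)

```text
t: 8.68
ee_pos: [538.2, -131.1, 156.1]
orientation: [-3.137, 0.148, 0.004]
ft_force: [0.8, 0.1, -4.1]
width: 39.8
```

carry_out(
  targets=[
    [[0,0,0.7],[4,-35,0],30],
    [[0,0,0.7],[8,-67,0],30],
    [[0,0,0.7],[11,-90,0],30],
    [[0,0,0.7],[13,-102.5,0],30],
    [[0,0,0.7],[13,-102.5,0],30],
    [[0,0,0.7],[13,-102.5,0],30],
    [[0,0,0.7],[13,-102.5,0],30],
    [[0,0,0.7],[13,-102.5,0],30],
  ],
)

```text
t: 9.35
ee_pos: [551.8, -230.5, 157.2]
orientation: [-3.138, 0.128, 0.002]
ft_force: [0.1, 0.6, -3.4]
width: 39.6
```

```bash
python3 - <<'E'
from h import *
from inhand import inhand
im,c=snap('wrist','w5.png');o=monitor.get_obs();print(o['ee_pos'],np.degrees(2*np.arctan2(o['orientation'][1],o['orientation'][0]))%180-180,o['ft_force'],o['width'],o['t'])
inhand('pics/w5.png',c,o)
im,c=snap('side','s5.png')
im2,c2=snap('scene','sc5.png')
cv2.imwrite('pics/s5c.png',np.hstack([cv2.resize(im[150:300,190:350,::-1],(400,375)),cv2.resize(im2[100:220,150:278,::-1],(400,375))]))
E
```

```text
[ 551.97 -230.63  157.46] -4.658468464852433 [-0.64 -0.13 -3.72] 39.89460137992722 9.4
px [[np.float64(215.31361656161346), np.float64(191.06065785881322)], [np.float64(296.92220849830886), np.float64(191.08622978448324)]] sep 52.671167916902505 yaw mod90 85.3043050704243 tool coords [[ 28.42 -26.39   7.69]
 [ 28.39  26.28   7.67]]
tool-frame centre [ 1.4  -0.05  7.68]
```

View pics/w5.png

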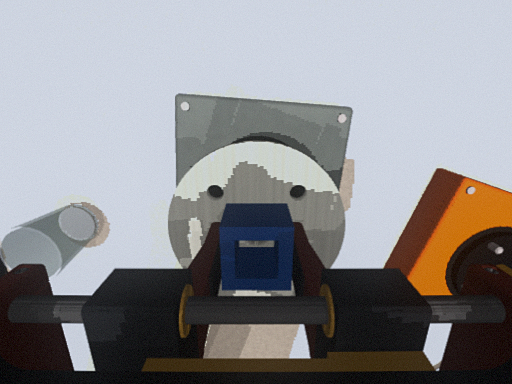

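View pics/s5c.png

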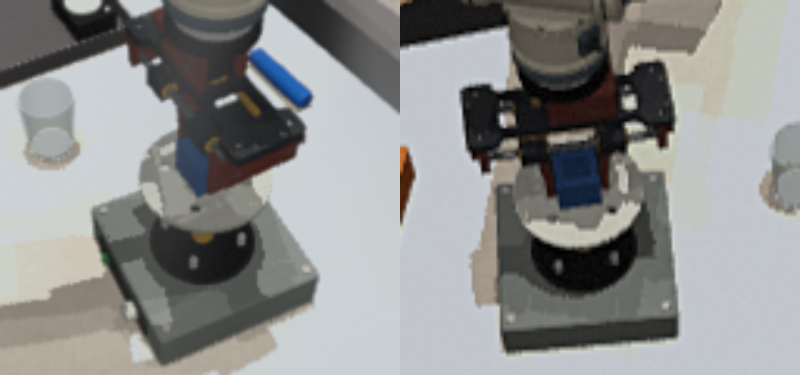

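Measured yaw is -4.66° (target -4.6°) and y is off by 1.6 mm. I'll correct that and descend to just above the spindle tip.

carry_out(
  targets=[
    [[0,0,0],[0.3,-1.6,-8],30],
    [[0,0,0],[0.3,-1.6,-20],30],
    [[0,0,0],[0.3,-1.6,-32],30],
    [[0,0,0],[0.3,-1.6,-41],30],
    [[0,0,0],[0.3,-1.6,-46],30],
    [[0,0,0],[0.3,-1.6,-48],30],
    [[0,0,0],[0.3,-1.6,-48],30],
    [[0,0,0],[0.3,-1.6,-48],30],
    [[0,0,0],[0.3,-1.6,-48],30],
    [[0,0,0],[0.3,-1.6,-48],30],
  ],
)

```text
t: 10.33
ee_pos: [552.9, -233.9, 110.3]
orientation: [3.139, -0.13, 0.002]
ft_force: [0.2, 0.3, -4.2]
width: 39.9
```

```bash
python3 - <<'E'
from h import *
im,c=snap('side','s6.png');o=monitor.get_obs();print(o['ee_pos'],np.degrees(2*np.arctan2(o['orientation'][1],o['orientation'][0]))%180-180,o['ft_force'],o['moment'],o['t'])
im2,c2=snap('scene','sc6.png')
cv2.imwrite('pics/s6c.png',np.hstack([cv2.resize(im[180:300,210:338,::-1],(400,375),interpolation=2),cv2.resize(im2[130:220,160:256,::-1],(400,375),interpolation=2)]))
E
```

```text
[ 552.79814039 -233.85551516  110.21582308] -4.748192002030578 [ 5.01143068e-04  4.04053884e-01 -3.08668961e+00] [ 0.03909355 -0.00784161 -0.00300582] 10.3833
```

View pics/s6c.png

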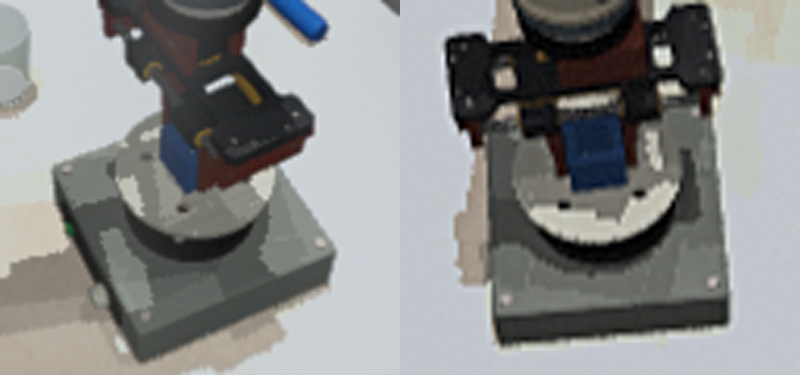

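carry_out(
  targets=[
    [[0,0,0],[-0.3,1.5,0],30],
    [[0,0,0],[-0.3,1.5,0],30],
    [[0,0,0],[-0.3,1.5,-2],30],
    [[0,0,0],[-0.3,1.5,-4],30],
    [[0,0,0],[-0.3,1.5,-6],30],
    [[0,0,0],[-0.3,1.5,-8],30],
    [[0,0,0],[-0.3,1.5,-10],30],
    [[0,0,0],[-0.3,1.5,-11],30],
    [[0,0,0],[-0.3,1.5,-11],30],
    [[0,0,0],[-0.3,1.5,-11],30],
  ],
)

```text
t: 11.27
ee_pos: [552.1, -232.2, 98.6]
orientation: [-3.139, 0.13, 0.0]
ft_force: [-0.5, 0.1, -2.8]
width: 39.8
```

carry_out(
  targets=[
    [[0,0,0],[0,0,-1],30],
    [[0,0,0],[0,0,-2],30],
    [[0,0,0],[0,0,-3],30],
    [[0,0,0],[0,0,-4],30],
    [[0,0,0],[0,0,-4],30],
    [[0,0,0],[0,0,-4],30],
  ],
)

```text
t: 11.77
ee_pos: [552.1, -232.2, 94.6]
orientation: [-3.139, 0.13, 0.0]
ft_force: [0.2, -0.8, -3.2]
width: 39.9
```

```bash
cat > st.py <<'E'
from h import *
np.set_printoptions(precision=2,suppress=True)
o=monitor.get_obs();print(o['ee_pos'],np.degrees(2*np.arctan2(o['orientation'][1],o['orientation'][0]))%180-180,o['ft_force'],o['moment'],o['width'],o['t'])
E
python3 st.py
```

```text
[ 552.14 -232.16   94.59] -4.741193745297267 [ 0.15 -0.78 -3.19] [ 0.03 -0.03  0.02] 39.88831634789713 11.7667
```

The bore is on the spindle's straight part with no side load. Next I'll ease down to pin height (contact would be at TCP ≈ 86.7).

carry_out(
  targets=[
    [[0,0,0],[0,0,-1],30],
    [[0,0,0],[0,0,-2],30],
    [[0,0,0],[0,0,-3],30],
    [[0,0,0],[0,0,-4],30],
    [[0,0,0],[0,0,-5],30],
    [[0,0,0],[0,0,-6],30],
    [[0,0,0],[0,0,-6.5],30],
    [[0,0,0],[0,0,-7],30],
    [[0,0,0],[0,0,-7],30],
  ],
)

```text
t: 12.52
ee_pos: [552.1, -232.2, 87.6]
orientation: [-3.139, 0.13, 0.0]
ft_force: [0.5, -0.3, -3.4]
width: 39.9
```

```bash
python3 st.py
```

```text
[ 552.1  -232.18   87.56] -4.745933285875424 [ 0.51 -0.33 -3.43] [0.02 0.01 0.04] 39.91952785472294 12.5167
```

carry_out(
  targets=[
    [[0,0,0],[0,0,-0.3],30],
    [[0,0,0],[0,0,-0.6],30],
    [[0,0,0],[0,0,-0.9],30],
    [[0,0,0],[0,0,-1.2],30],
    [[0,0,0],[0,0,-1.2],30],
  ],
)

```text
t: 12.93
ee_pos: [552.2, -232.2, 86.4]
orientation: [-3.139, 0.13, 0.0]
ft_force: [-0.4, -0.1, -3.2]
width: 39.5
```

```bash
python3 st.py
```

```text
[ 552.16 -232.19   86.44] -4.744540681401304 [-0.41 -0.05 -3.21] [ 0.02 -0.    0.03] 39.54266838154291 12.9333
```

carry_out(
  targets=[
    [[0,0,0],[0,0,-0.4],30],
    [[0,0,0],[0,0,-0.8],30],
    [[0,0,0],[0,0,-1.2],30],
    [[0,0,0],[0,0,-1.2],30],
  ],
)

```text
t: 13.27
ee_pos: [552.1, -232.2, 85.2]
orientation: [-3.139, 0.13, 0.0]
ft_force: [0.8, 0.1, -3.9]
width: 39.7
```

carry_out(
  targets=[
    [[0,0,0],[0,0,-0.4],30],
    [[0,0,0],[0,0,-0.8],30],
    [[0,0,0],[0,0,-1.2],30],
    [[0,0,0],[0,0,-1.2],30],
  ],
)

```text
t: 13.6
ee_pos: [552.1, -232.1, 83.9]
orientation: [-3.139, 0.13, 0.0]
ft_force: [0.2, -0.6, -3.2]
width: 40.0
```

```bash
python3 st.py
```

```text
[ 552.1  -232.14   83.94] -4.745992018055119 [ 0.21 -0.59 -3.18] [0.   0.07 0.01] 40.033494121416226 13.6
```

No contact 2.7 mm below the pin tops, so the pins are in the holes. I'll continue down slowly.

carry_out(
  targets=[
    [[0,0,0],[0,0,-0.8],30],
    [[0,0,0],[0,0,-1.6],30],
    [[0,0,0],[0,0,-2.4],30],
    [[0,0,0],[0,0,-3.2],30],
    [[0,0,0],[0,0,-4],30],
    [[0,0,0],[0,0,-4],30],
  ],
)

```text
t: 14.1
ee_pos: [552.1, -232.1, 79.9]
orientation: [-3.139, 0.13, 0.0]
ft_force: [-0.2, -0.1, -3.4]
width: 39.9
```

carry_out(
  targets=[
    [[0,0,0],[0,0,-0.7],30],
    [[0,0,0],[0,0,-1.4],30],
    [[0,0,0],[0,0,-2.1],30],
    [[0,0,0],[0,0,-2.8],30],
    [[0,0,0],[0,0,-3.5],30],
    [[0,0,0],[0,0,-3.5],30],
  ],
)

```text
t: 14.6
ee_pos: [552.1, -232.1, 76.4]
orientation: [-3.139, 0.13, 0.0]
ft_force: [-0.0, -0.4, -2.8]
width: 40.0
```

```bash
python3 st.py
```

```text
[ 552.08 -232.12   76.4 ] -4.742654429445281 [-0.01 -0.44 -2.82] [ 0.01  0.02 -0.01] 39.9785101967199 14.6
```

carry_out(
  targets=[
    [[0,0,0],[0,0,-0.4],30],
    [[0,0,0],[0,0,-0.8],30],
    [[0,0,0],[0,0,-1.1],30],
    [[0,0,0],[0,0,-1.1],30],
  ],
)

```text
t: 14.93
ee_pos: [552.2, -232.2, 75.4]
orientation: [-3.139, 0.13, 0.0]
ft_force: [-1.1, 0.7, -3.4]
width: 40.1
```

carry_out(
  targets=[
    [[0,0,0],[0,0,-0.2],30],
    [[0,0,0],[0,0,-0.4],30],
    [[0,0,0],[0,0,-0.4],30],
  ],
)

```text
t: 15.18
ee_pos: [552.2, -232.2, 75.1]
orientation: [3.139, -0.13, -0.0]
ft_force: [-0.1, -1.2, -3.2]
width: 39.5
```

```bash
python3 st.py
```

```text
[ 552.16 -232.2    75.05] -4.74466015716385 [-0.06 -1.2  -3.19] [ 0.06  0.04 -0.07] 39.49388348396809 15.1833
```

carry_out(
  targets=[
    [[0,0,0],[0,0,-0.2],30],
    [[0,0,0],[0,0,-0.4],30],
    [[0,0,0],[0,0,-0.4],30],
  ],
)

```text
t: 15.43
ee_pos: [552.2, -232.2, 74.7]
orientation: [3.139, -0.13, 0.0]
ft_force: [-0.1, -0.1, -3.2]
width: 39.7
```

```bash
python3 st.py
```

```text
[ 552.21 -232.19   74.7 ] -4.7441424909393675 [-0.06 -0.07 -3.16] [ 0.03  0.   -0.02] 39.66495678608946 15.4333
```

carry_out(
  targets=[
    [[0,0,0],[0,0,-0.2],30],
    [[0,0,0],[0,0,-0.4],30],
    [[0,0,0],[0,0,-0.4],30],
  ],
)

```text
t: 15.68
ee_pos: [552.2, -232.2, 74.7]
orientation: [3.139, -0.13, 0.0]
ft_force: [-1.3, 0.7, 3.3]
width: 39.8
```

carry_out(
  targets=[
    [[0,0,0],[0,0,-0.2],30],
    [[0,0,0],[0,0,-0.3],30],
    [[0,0,0],[0,0,-0.3],30],
  ],
)

```text
t: 15.93
ee_pos: [552.2, -232.2, 74.7]
orientation: [3.139, -0.13, 0.0]
ft_force: [-2.3, 1.5, 6.0]
width: 39.6
```

```bash
python3 st.py
```

```text
[ 552.21 -232.23   74.68] -4.749832481734586 [-2.29  1.49  5.97] [ 0.21  0.56 -0.06] 39.64528547255162 15.9333
```

It seated at TCP z = 74.7, exactly as predicted, with about 9 N contact. I'll ease off, release, and retreat.

carry_out(
  targets=[
    [[0,0,0],[0,0,0.6],30],
    [[0,0,0],[0,0,0.6],50],
    [[0,0,0],[0,0,0.6],65],
    [[0,0,0],[0,0,0.6],87.8],
    [[0,0,0],[0,0,0.6],87.8],
    [[0,0,0],[0,0,0.6],87.8],
    [[0,0,0],[0,0,0.6],87.8],
    [[0,0,0],[0,0,0.6],87.8],
    [[0,0,0],[0,0,0.6],87.8],
    [[0,0,0],[0,0,0.6],87.8],
  ],
)

```text
t: 16.77
ee_pos: [552.2, -232.2, 74.6]
orientation: [3.139, -0.13, 0.0]
ft_force: [-0.3, 0.4, -0.2]
width: 87.6
```

```bash
python3 st.py
```

```text
[ 552.2  -232.22   74.57] -4.744114190534702 [-0.3   0.39 -0.23] [0.06 0.03 0.02] 87.57678506388928 16.7667
```

Open and unloaded. Retreat straight up, then back to a viewing pose.

carry_out(
  targets=[
    [[0,0,0],[0,0,8],87.8],
    [[0,0,0],[0,0,25],87.8],
    [[0,0,0],[0,0,50],87.8],
    [[0,0,0],[0,0,80],87.8],
    [[0,0,0],[-15,0,110],87.8],
    [[0,0,0],[-30,0,140],87.8],
    [[0,0,0],[-45,0,165],87.8],
    [[0,0,0],[-55,0,180],87.8],
    [[0,0,0],[-55,0,180],87.8],
    [[0,0,0],[-55,0,180],87.8],
  ],
)

```text
t: 17.6
ee_pos: [497.5, -232.5, 255.8]
orientation: [3.138, -0.131, 0.004]
ft_force: [0.6, -0.3, -0.9]
width: 88.0
```

```bash
python3 - <<'E'
from h import *
np.set_printoptions(precision=1,suppress=True)
im,c=snap('wrist','w7.png');o=monitor.get_obs();print(o['ee_pos'],o['t'],o['ft_force'])
np.savez('w7.npz',K=c[0],d=c[1],R=c[2],t=c[3])
for r in place_of('carousel_mid','wrist')[:2]: print(r['confidence'],c2w(r['point'],c))
ims,cs=snap('side','s7.png')
for r in place_of('carousel_mid','side')[:2]: print(r['confidence'],c2w(r['point'],cs))
# disc ellipse: predicted outline for home (z68) vs riding (z80)
big=cv2.resize(im[:,:,::-1],None,fx=3,fy=3,interpolation=2)
S=ims[:,:,::-1].copy();S=cv2.resize(S,None,fx=3,fy=3,interpolation=2)
a=np.linspace(0,2*np.pi,180)
for z,col in((68,(0,255,0)),(80,(0,0,255))):
    P=np.c_[553+60*np.cos(a),-232.1+60*np.sin(a),0*a+z]
    for I,cc in((big,c),(S,cs)):
        cv2.polylines(I,[np.int32(proj(P,cc)*3+1)],True,col,1)
u,v=(proj([[553,-232,70]],c)[0]*3).astype(int);u2,v2=(proj([[553,-232,70]],cs)[0]*3).astype(int)
A=big[v-200:v+200,u-200:u+200];B=S[v2-150:v2+150,u2-150:u2+150]
cv2.imwrite('pics/f7.png',np.hstack([cv2.resize(A,(400,400)),cv2.resize(B,(400,400))]))
E
```

```text
[ 497.3 -232.2  254.6] 17.65 [-1.  -0.1  0. ]
0.9 [ 551.  -236.4   81.2]
0.73 [ 553.4 -224.9   82.9]
```

View pics/f7.png

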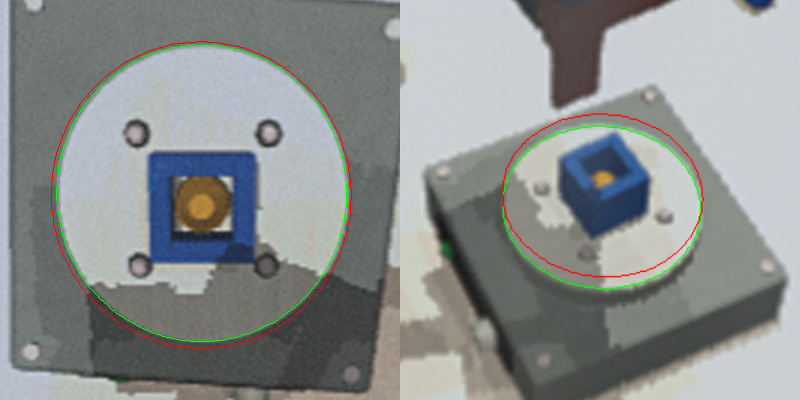

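View pics/w7.png

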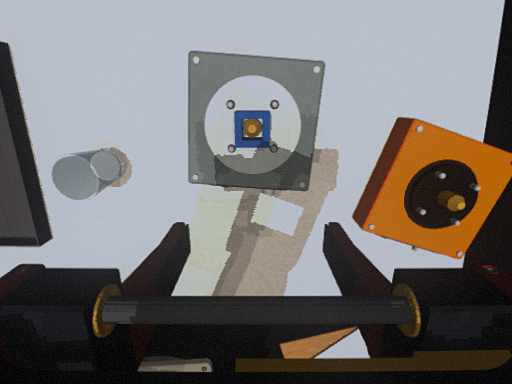

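View pics/s7.png

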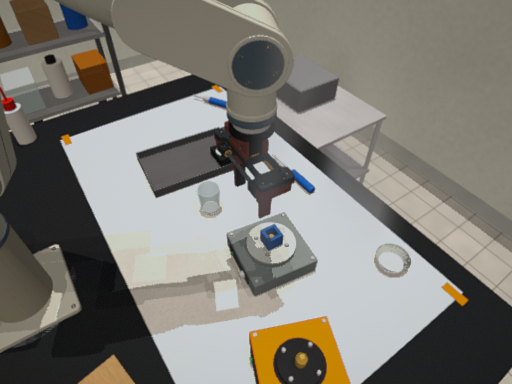

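The carousel's rim follows the "home" outline (green) in both views, not the "riding on the pins" one (red). All four pins show in the holes at wrist (230,104), (274,104), (231,148) and (273,148). The spindle shows in the bore at (252,128). The beaker and screwdriver haven't moved, and the gripper is well clear, so I'm handing in.

```bash
python3 -c "
from h import *
print(order.close_job())"
```

```text
the job is handed in; nothing more can be done
None
```

The carousel is fully home on the grey drive unit's hub, with all four pins through its holes, and the job is handed in. It took about 18 s of the 72 s.

**What I did:** I gripped the carousel by its boss and lifted it clear of the tray. I measured the pins' angle with the wrist camera and turned the carousel 10.7° to match while carrying it over. It then slid straight down over spindle and pins, so no turning on the pins was needed. I eased off and let go.

**Seating:** It stopped at tool height 74.7 mm, the value predicted for fully home, with about 9 N of contact, the only contact I felt on the way down. The force read zero after release.

**Last pictures:** In the wrist and side views the rim matches the fully-home outline, not the one 12 mm higher. Pins and spindle are centred in their holes, and the beaker and screwdriver look untouched. The cell was partly hidden in the final views; nothing went near it after the lift, when it was still in place.

**Disagreements:** The network's two readings of the carousel's middle were 5 to 7 mm off sideways, (551, -236) and (553, -225), against my measured (553, -232). One is beyond its stated 4 mm accuracy, and I trusted the rim and pin fit instead. Its heights, 81 and 83 mm, agree with the expected 82 mm.

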